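Find the loose fixation pin in the practice bone and pull it

TASK

One of the four steel pins in the practice bone has worked loose: wiggle the pins gently from side to side by their grips to feel which one has play, without forcing the firm ones. Pull the loose pin out and put it in the steel pot, leaving the three firm pins fully seated and upright in their holes and the things around undisturbed.

Things in the scene. Friction and masses are not known exactly. Their poses are not given: they have to be found in the camera images.
- stand: Fixed clamp stand: grey board 100 x 290 x 18 mm (x, y, z) with a pale practice bone (lying, 50 mm thick, top 70 mm above the table) in two steel clamps. Origin: centre of the board's underside, on the table; y runs along the bone, z up. Four steel pin sleeves (rims 20 mm across, tops 74 mm above the table) lie on the bone's centre line at y = -90, -30, 30, 90 mm.
- pin1: Steel fixation pin, one of four alike, upright in the sleeve at the stand's y = -90 mm. Origin: on the pin's axis, underside of its 16 mm flange (4 mm thick), which rests on the sleeve rim; z up along the pin. Below: shank 8 mm thick, 36 mm long, 0.5 mm clearance all round. Above the flange a neck, then from 12 to 48 mm a round ridged grip 16 mm in diameter. It lifts straight out.
- pin2: Same pin, in the sleeve at y = -30 mm. Three of the four sit firmly: with their sleeves they only give elastically, about 5 N per mm of sideways push in any direction, and spring back (at the grip, with clearance and tilting between the jaws, some 2 N per mm is felt). A firm fit is damaged at about 16 N of sideways push (3.2 mm of give).
- pin3: Same pin, in the sleeve at y = +30 mm. One of the four (any of them; they look alike) is loose: with its sleeve it shifts up to 5 mm to any side from the centre against less than about 1.5 N, and hardly springs back.
- pin4: Same pin (60 g, hidden spread 48 to 84 g), in the sleeve at y = +90 mm. Which sleeve is which cannot be read or seen, only felt; the judge calls the loose pin's fit fit0 and the firm ones fit1 to fit3.
- pot: Open round steel pot fixed to the table, left or right of the stand, 68 mm across the rim, 62 mm inside at the rim, tapering to 54 mm across at the foot, 65 mm high, floor 4 mm thick. Origin: centre of its underside, on the table; z up.
- dish: Bystander: shallow ribbed aluminium dish fixed to the table with a bone offcut in it, 160 x 110 x 32 mm (offcut top 44 mm above the table), on the other side of the stand from the pot. Origin: centre of its underside.
- bottle: Bystander: white plastic bottle with cap, 56 mm across, 130 mm tall, standing beyond the stand. Origin: centre of its underside.
- forceps: Bystander: brass-coloured ring-handled forceps, 140 x 55 mm, 7 mm thick, lying on the table beyond the stand. Origin: about the middle, on the table.
Not all that is in view belongs to the job. Leave any orange or purple look-alike of the pin4 alone.

How it is judged (in metres and radians):
On the way, in this order (a step that is already met when the one before it is completed fails the run):
1. the loose pin, still in its hole, has been wiggled at least 1.5 mm to a side (((horizontal distance between pin1 and fit0 between 0.0015 and 0.01 m and z of pin1 in the frame of stand below 0.082 m) or (horizontal distance between pin2 and fit0 between 0.0015 and 0.01 m and z of pin2 in the frame of stand below 0.082 m) or (horizontal distance between pin3 and fit0 between 0.0015 and 0.01 m and z of pin3 in the frame of stand below 0.082 m) or (horizontal distance between pin4 and fit0 between 0.0015 and 0.01 m and z of pin4 in the frame of stand below 0.082 m))), for 0.05 s.
2. the loose pin is out of the bone ((horizontal distance between pin1 and fit0 above 0.02 m or z of pin1 in the frame of stand above 0.112 m) and (horizontal distance between pin2 and fit0 above 0.02 m or z of pin2 in the frame of stand above 0.112 m) and (horizontal distance between pin3 and fit0 above 0.02 m or z of pin3 in the frame of stand above 0.112 m) and (horizontal distance between pin4 and fit0 above 0.02 m or z of pin4 in the frame of stand above 0.112 m)), for 0.1 s.
At the end, for the whole second after the job is handed in: The loose pin rests in the pot (its flange within 35 mm of the pot's axis and below 60 mm above the pot's underside), at rest and released; the other three stand in their own sleeves, flange within 5 mm of the rim, within 6 mm of the hole's centre and within 0.1 rad of upright (((horizontal distance between pin1 and pot below 0.035 m and z of pin1 in the frame of pot below 0.06 m) or (horizontal distance between pin2 and pot below 0.035 m and z of pin2 in the frame of pot below 0.06 m) or (horizontal distance between pin3 and pot below 0.035 m and z of pin3 in the frame of pot below 0.06 m) or (horizontal distance between pin4 and pot below 0.035 m and z of pin4 in the frame of pot below 0.06 m)) and ((horizontal distance between pin1 and pot below 0.035 m and z of pin1 in the frame of pot below 0.06 m) or (z of pin1 in the frame of stand between 0.069 and 0.079 m and angle between pin1's own z axis and vertical below 0.1 rad and (horizontal distance between pin1 and fit1 below 0.006 m or horizontal distance between pin1 and fit2 below 0.006 m or horizontal distance between pin1 and fit3 below 0.006 m))) and ((horizontal distance between pin2 and pot below 0.035 m and z of pin2 in the frame of pot below 0.06 m) or (z of pin2 in the frame of stand between 0.069 and 0.079 m and angle between pin2's own z axis and vertical below 0.1 rad and (horizontal distance between pin2 and fit1 below 0.006 m or horizontal distance between pin2 and fit2 below 0.006 m or horizontal distance between pin2 and fit3 below 0.006 m))) and ((horizontal distance between pin3 and pot below 0.035 m and z of pin3 in the frame of pot below 0.06 m) or (z of pin3 in the frame of stand between 0.069 and 0.079 m and angle between pin3's own z axis and vertical below 0.1 rad and (horizontal distance between pin3 and fit1 below 0.006 m or horizontal distance between pin3 and fit2 below 0.006 m or horizontal distance between pin3 and fit3 below 0.006 m))) and ((horizontal distance between pin4 and pot below 0.035 m and z of pin4 in the frame of pot below 0.06 m) or (z of pin4 in the frame of stand between 0.069 and 0.079 m and angle between pin4's own z axis and vertical below 0.1 rad and (horizontal distance between pin4 and fit1 below 0.006 m or horizontal distance between pin4 and fit2 below 0.006 m or horizontal distance between pin4 and fit3 below 0.006 m))) and linear speed of each of pin1, pin2, pin3, pin4 below 0.03 m/s); the robot touches nothing.
It fails at once if a firm pin is forced sideways: its fit gives more than 3.2 mm (some 16 N) (value of joint any of fit1x, fit1y, fit2x, fit2y, fit3x, fit3y above 0.0032 m or value of joint any of fit1x, fit1y, fit2x, fit2y, fit3x, fit3y below -0.0032 m).
It fails at once if a firm pin is pulled out of its hole (over 20 mm) (distance between each of pin1, pin2, pin3, pin4 and fit1 above 0.075 m or distance between each of pin1, pin2, pin3, pin4 and fit2 above 0.075 m or distance between each of pin1, pin2, pin3, pin4 and fit3 above 0.075 m).
It fails at once if the bottle or the forceps is moved more than 15 mm (distance of any of bottle, forceps from where it was at the start of the episode above 0.015 m).
It fails at once if the arm pushes on the bone stand, the pot or the dish with more than 25 N (contact force between any of stand, pot, dish and the fingers above 25 N or contact force between any of stand, pot, dish and the arm above 25 N).
It also fails if it takes over 72 s, if anything falls off the work surface, if the arm or the gripper's body presses on something with over 40 N, if the wrist force passes 120 N, or if a joint passes its speed limit or range.

ROBOT

A 6-joint arm with a two-finger parallel gripper is mounted at the origin on the work surface. World frame = base frame: x ahead of the robot, y to its left, z up, the work surface at z = 0. Lengths are in m, angles in degrees, forces in N, time in s.
With the tool pointing down it reaches from about 0.375 to 0.75 m from the base axis. Payload 9 kg.
Tool frame: the origin (TCP) lies at the very end of the fingers, on their centre line; the grasp point (between the pads) lies 19 mm behind it; z points along the fingers, x is the direction in which the jaws open and shut, and the axes are right-handed (so a half turn about z gives the same grasp; the last joint's range is limited). The gripper opens to 85 mm and grips with 20 to 120 N. Pads are 22 mm wide; open, the fingers measure 114 mm over their backs; the gripper's body (76 mm by 85 mm) begins 54 mm behind the grasp point. The pads swing forward as they close: fully open they stand 13 mm farther back than shut.
Start: joints at [-81.286, 5.964, 5.575, 89.605, 0, 77.527], TCP at [0.217, -0.559, 0.231] pointing down, gripper open.
Joint ranges: [-171.21, 171.21], [-48.23, 106.86], [-62.78, 66.21], [-105.2, 120.99], [-86.42, 89.51], [-180, 180]. Speed limits (degrees/s): [127.2, 127.2, 147.25, 180, 180, 180].

INTERFACE

Orientations are given as [roll, pitch, yaw] about the fixed x, y, z axes, in that order (R = Rz(yaw) Ry(pitch) Rx(roll)).
In Python, from plant import robot gives the robot as it stands.
- The arm moves only by the shell command python3 -m jog 'ROWS' [FORCE]. ROWS is a JSON object of lists of equal length, an entry for each row: "jaw": the opening, from 0 (shut) to 1 (fully open); "offset": the shift along the tool's x, y, z in units of 60 mm (1.0 is 60 mm), a list of three; "turn": the turn about the tool's z in units of 6 degrees (1.0 is 6 degrees). In form: {"jaw": [jaw, ...], "offset": [[dx, dy, dz], ...], "turn": [turn, ...]}. A call has 1 to 8 rows; each row is the pose to reach, as a shift and turn from the pose commanded when the call began, along the tool's axes at that moment; what a row does not reach only later rows make up. A row lasts 1/8 s, in which the tool goes at most 62.5 mm and 10.7 degrees, less where a joint would pass 70% of its speed; a pose out of reach is approached as far as the arm can. A call with a gripper value outside its range is refused whole. The fingers move at their own pace and stop on an object; FORCE is the grip in N (left out, the last holds). Time passes only in rows, so rows that repeat a pose let the fingers close. It gives the time, the measured TCP pose, the force and the opening at its end, in the units of the state.
- robot.get_state(): the state, without advancing time (a new reading comes with each control period).
- robot.get_image(name): name is "scene" or "top"; returns the picture (480x640x3 uint8, red, green, blue); there is no depth.
- robot.get_calibration(name): a dict with "fx", "fy", "cx", "cy" (pixels), "D" ([k1, k2, p1, p2, k3] as OpenCV has them; the pictures are not rectified), "R" (3x3) and "t" (3): a world point X has camera coordinates R X + t. Camera axes: x right, y down, z forward; pixel columns grow to the right and rows downward; lengths in m; the calibration is good to about 2 mm. A picture is of the moment at which its call begins. get_calibration takes no time and is no camera call.
- robot.hand_in(): hands the job in, once; it reports no verdict.
Trained networks look in the newest picture that a camera, given by its name, has taken for a name from the list of things; names that differ only in an ending like _2 or _b are one class to them, and where a whole thing is asked for, a point or a joint stands for the part that bears it (a point fixed in the world has none). Each returns a list of dicts, best first, with "p" (0 to 1); they miss things now and then, are a little off and sometimes report something else, mostly with a low value. They report only what shows in the picture. A call takes as long as a camera call. They do not tell look-alikes from the thing itself.
- robot.look_for(camera, query): "point" ([x, y, z] in m, in world coordinates, good to about 4 mm: the middle of the surface that is visible of it).
The state is a dict: "time": time; "qpos": joint angles; "qd": joint speeds; "joint_efforts": joint torques, N m; "ee_pos": TCP position; "eef_rot": TCP orientation; "force": force on the tool from outside, world axes, zero at the start; "ft_torque": the same for the moment, N m; "gripper_width": opening from 0.0 (shut) to 1.0 (fully open).
Only numpy, scipy, OpenCV 4.12 (cv2) and the standard library are available. Lean on these libraries where they do the work, as an engineer would, in place of code of your own. Each camera call takes 0.05 s, during which the arm holds its last target. There are 200 camera calls.

## Working session

There is one attempt and no reset: what is moved stays moved. The work goes in short steps, Python scripts to look and compute and a shell command to move; the robot and the scene stay as the last step left them, time stands still between calls to the robot, and variables do not carry over. Pictures are saved under pics/ and viewed, about 8 in all and at most 12, crops included, and the job is handed in when it is done.

```bash
mkdir -p pics; python3 - <<'E'
from plant import robot
import cv2
for c in("scene","top"):
    cv2.imwrite(f"pics/{c}0.png",robot.get_image(c)[:,:,::-1])
    for q in("pin1","stand","pot","dish","bottle","forceps"):
        print(c,q,[([round(v,3) for v in d["point"]],round(d["p"],2)) for d in robot.look_for(c,q)])
s=robot.get_state();print({k:s[k] for k in("time","ee_pos","eef_rot","force","gripper_width")})
E
```

```text
scene pin1 [([0.506, 0.001, 0.102], 0.74), ([0.478, 0.172, 0.063], 0.68), ([0.413, 0.011, 0.061], 0.66), ([0.411, 0.075, 0.058], 0.63), ([0.505, 0.062, 0.105], 0.6), ([0.509, -0.055, 0.101], 0.56), ([0.508, -0.111, 0.105], 0.53)]
scene stand [([0.523, -0.045, 0.051], 0.67)]
scene pot [([0.54, 0.319, 0.04], 0.86), ([0.737, -0.09, 0.004], 0.4)]
scene dish [([0.528, -0.352, 0.021], 0.75)]
scene bottle [([0.739, 0.119, 0.077], 0.85), ([0.506, -0.056, 0.103], 0.59)]
scene forceps [([0.735, -0.09, 0.006], 0.97)]
top pin1 [([0.501, 0.065, 0.122], 0.62), ([0.598, 0.033, 0.076], 0.62), ([0.403, 0.083, 0.083], 0.55), ([0.474, 0.177, 0.07], 0.53), ([0.503, 0.007, 0.12], 0.51)]
top stand [([0.488, -0.024, 0.058], 0.95), ([0.499, -0.052, 0.122], 0.46)]
top pot [([0.733, -0.087, 0.005], 0.71), ([0.534, 0.34, 0.03], 0.64)]
top dish [([0.523, -0.351, 0.012], 0.91)]
top bottle [([0.713, 0.121, 0.089], 0.97)]
top forceps [([0.73, -0.087, 0.003], 0.72)]
{'time': 0.7, 'ee_pos': array([ 0.21689838, -0.55947454,  0.23136502]), 'eef_rot': array([ 1.79999652e+02, -9.26407594e-03, -6.88095980e+01]), 'force': array([ 0.38714326, -0.17002607, -1.41806861]), 'gripper_width': 1.0004605790035288}
```

View pics/top0.png

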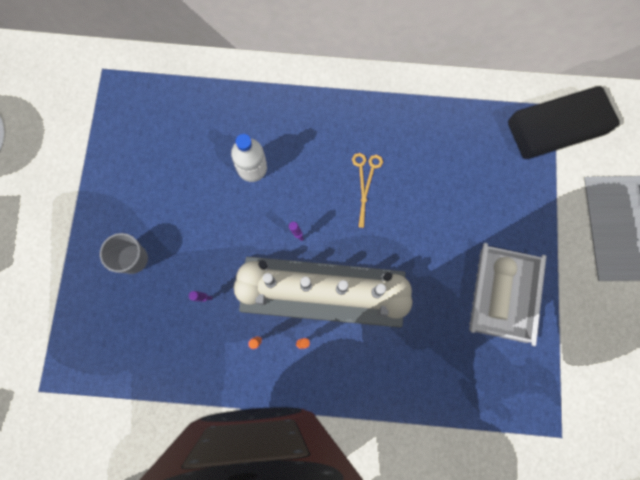

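View pics/scene0.png

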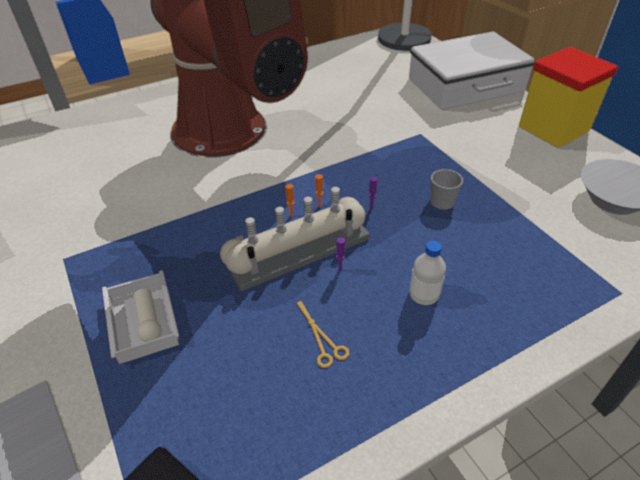

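```bash
cat > h.py <<'E'
import numpy as np, cv2
from plant import robot
def cam(c):
    k=robot.get_calibration(c); K=np.array([[k["fx"],0,k["cx"]],[0,k["fy"],k["cy"]],[0,0,1.]])
    return K,np.array(k["D"],float),np.array(k["R"]),np.array(k["t"])
def back(c,uv,z):
    K,D,R,t=cam(c); n=cv2.undistortPoints(np.array(uv,float).reshape(-1,1,2),K,D)[:,0]
    d=np.c_[n,np.ones(len(n))]@R; o=-R.T@t
    return o+d*((z-o[2])/d[:,2])[:,None]
def proj(c,X):
    K,D,R,t=cam(c); return cv2.projectPoints(np.array(X,float).reshape(-1,3),cv2.Rodrigues(R)[0],t,K,D)[0][:,0]
E
python3 - <<'E'
from h import *
np.set_printoptions(precision=4,suppress=True)
print(back("top",[(268,280),(305,283),(343,286),(380,290)],.122))
print(back("scene",[(250,222),(280,211),(308,201),(335,190)],.122))
print("pot",back("top",[(122,252)],.065),back("scene",[(446,184)],.065))
print("orange/purple tops",back("top",[(254,343),(303,343),(295,228),(194,295)],.07))
T=cv2.imread("pics/top0.png");S=cv2.imread("pics/scene0.png")
a=cv2.resize(T[255:310,240:400],None,fx=4.5,fy=4.5,interpolation=2)
b=cv2.resize(S[178:238,236:356],None,fx=5.5,fy=5.5,interpolation=2)
o=np.zeros((a.shape[0]+b.shape[0],720,3),np.uint8);o[:a.shape[0],:a.shape[1]]=a;o[a.shape[0]:,:b.shape[1]]=b
cv2.imwrite("pics/c1.png",o);print(o.shape,a.shape)
E
```

```text
[[ 0.4993  0.0647  0.122 ]
 [ 0.4995  0.006   0.122 ]
 [ 0.4998 -0.0542  0.122 ]
 [ 0.4985 -0.1128  0.122 ]]
[[ 0.5097 -0.1153  0.122 ]
 [ 0.5101 -0.0548  0.122 ]
 [ 0.5112  0.0036  0.122 ]
 [ 0.5087  0.0643  0.122 ]]
pot [[0.534  0.3236 0.065 ]] [[0.5506 0.3135 0.065 ]]
orange/purple tops [[0.401  0.082  0.07  ]
 [0.4076 0.002  0.07  ]
 [0.6    0.0331 0.07  ]
 [0.4708 0.1904 0.07  ]]
(578, 720, 3) (248, 720, 3)
```

View pics/c1.png

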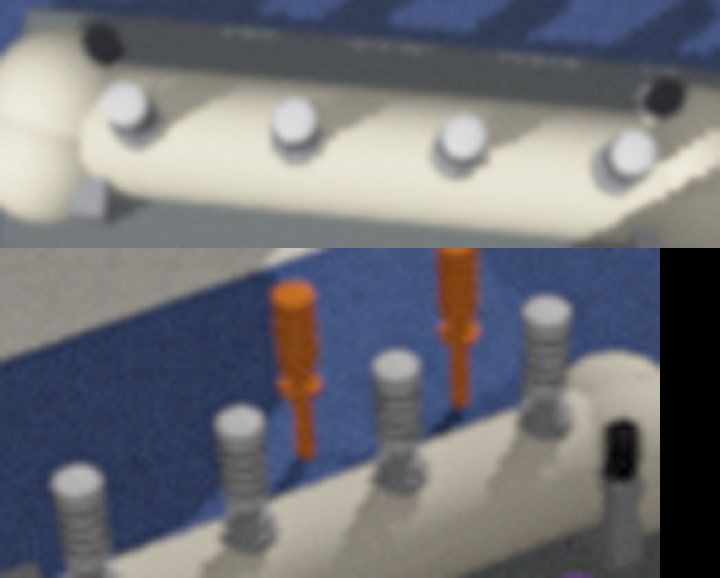

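```bash
python3 - <<'E'
from h import *
np.set_printoptions(precision=4,suppress=True)
a=back("top",[(268.2,278.1),(305.8,282.1),(342.9,285.7),(380.9,289)],.122)
b=back("scene",[(335.5,189.5),(308.2,199.5),(279.6,209.6),(250.2,220.5)],.122)
print(a,b,(a+b)/2)
T=cv2.imread("pics/top0.png");S=cv2.imread("pics/scene0.png")
a=cv2.resize(T[225:280,90:155],None,fx=6,fy=6,interpolation=2)
b=cv2.resize(S[165:215,420:470],None,fx=6,fy=6,interpolation=2)
o=np.zeros((330,690,3),np.uint8);o[:330,:390]=a;o[:300,390:]=b
th=np.linspace(0,6.28,40)
cv2.imwrite("pics/c2.png",o)
E
```

```text
[[ 0.5024  0.0647  0.122 ]
 [ 0.501   0.0049  0.122 ]
 [ 0.5003 -0.054   0.122 ]
 [ 0.5002 -0.1141  0.122 ]] [[ 0.5079  0.0659  0.122 ]
 [ 0.5075  0.006   0.122 ]
 [ 0.5062 -0.0538  0.122 ]
 [ 0.5062 -0.1134  0.122 ]] [[ 0.5051  0.0653  0.122 ]
 [ 0.5043  0.0054  0.122 ]
 [ 0.5032 -0.0539  0.122 ]
 [ 0.5032 -0.1137  0.122 ]]
```

View pics/c2.png

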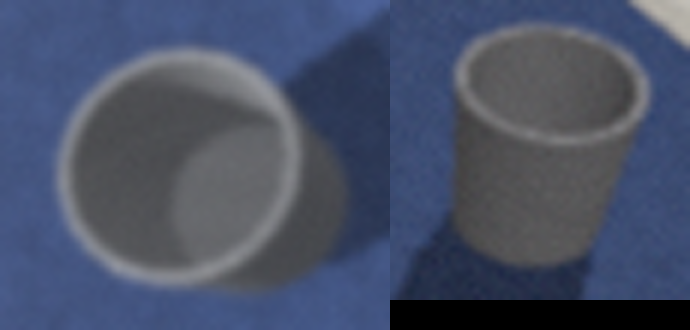

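```bash
cat >> h.py <<'E'
from scipy.spatial.transform import Rotation as Ro
def go(p,yaw=-90):
    s=robot.get_state(); R=Ro.from_euler("xyz",s["eef_rot"],degrees=True).as_matrix()
    return np.round(R.T@(np.array(p)-s["ee_pos"])/.06,3),"turn",round(-((yaw-s["eef_rot"][2]+180)%360-180)/6,3)
def st():
    s=robot.get_state(); print(round(s["time"],2),s["ee_pos"].round(4),s["eef_rot"].round(2),s["force"].round(2),round(s["gripper_width"],3))
np.set_printoptions(precision=4,suppress=True)
E
python3 - <<'E'
from h import *
from scipy.optimize import least_squares
f=lambda X:np.r_[(proj("top",X)-[262.9,264.6]).ravel(),(proj("scene",X)-[349.1,210.2]).ravel()]
r=least_squares(f,[.53,.07,.08]);print("knob",r.x,r.fun)
f=lambda X:np.r_[(proj("top",X)-[305.8,282.1]).ravel(),(proj("scene",X)-[308.2,199.5]).ravel()]
r=least_squares(f,[.5,.0,.1]);print("pin3top",r.x,r.fun)
print("pot",back("top",[(119.8,252.7)],.065),back("scene",[(447,178.8)],.065))
print(go([.504,-.1137,.16]))
E
```

```text
knob [0.5309 0.0817 0.0785] [-0.7229 -0.4162 -0.965   0.1941]
pin3top [0.5022 0.0063 0.1175] [-0.806  -0.4262 -1.0849  0.1595]
pot [[0.5325 0.3271 0.065 ]] [[0.5377 0.3266 0.065 ]]
(array([-5.198, -7.147,  1.189]), 'turn', np.float64(3.532))
```

```bash
python3 -m jog '{"jaw":[0.4,0.4,0.4,0.4,0.4,0.4,0.4,0.4],"offset":[[-0.5,-0.7,0],[-1.1,-1.5,0],[-1.7,-2.3,0],[-2.3,-3.1,0],[-2.9,-4.0,0],[-3.5,-4.8,0],[-4.0,-5.5,0],[-4.3,-6.0,0]],"turn":[0.5,1.0,1.5,2.0,2.5,3.0,3.3,3.53]}' 20; python3 -c "
from h import *;st();print(go([.504,-.1137,.15]))"
```

```text
time: 1.7
ee_pos: [0.4603, -0.1867, 0.2316]
eef_rot: [-180.0, -0.0, -89.9]
force: [-0.7, -0.6, -0.3]
gripper_width: 0.399
1.7 [ 0.4603 -0.1867  0.2316] [-179.96   -0.02  -89.94] [-0.69 -0.56 -0.32] 0.399
(array([-1.216, -0.729,  1.36 ]), 'turn', np.float64(0.009))
```

```bash
python3 -m jog '{"jaw":[0.4,0.4,0.4,0.4,0.4,0.4],"offset":[[-0.4,-0.2,0.3],[-0.9,-0.5,0.7],[-1.22,-0.73,1.2],[-1.22,-0.73,1.36],[-1.22,-0.73,1.36],[-1.22,-0.73,1.36]],"turn":[0,0,0,0,0,0]}' 20; python3 -c "
from h import *;st();print(go([.504,-.1137,.086]))
a=robot.get_image('top');b=robot.get_image('scene')
o=np.vstack([cv2.resize(a[230:330,220:420],None,fx=3,fy=3),cv2.resize(b[160:260,200:400],None,fx=3,fy=3)])[:,:,::-1]
cv2.imwrite('pics/c3.png',o)"
```

```text
time: 2.45
ee_pos: [0.5033, -0.1166, 0.1509]
eef_rot: [-179.9, -0.1, -90.0]
force: [-0.5, 0.3, -0.3]
gripper_width: 0.401
2.45 [ 0.5033 -0.1166  0.1509] [-179.92   -0.06  -90.05] [-0.5   0.32 -0.28] 0.401
(array([-0.049, -0.01 ,  1.082]), 'turn', np.float64(-0.008))
```

View pics/c3.png

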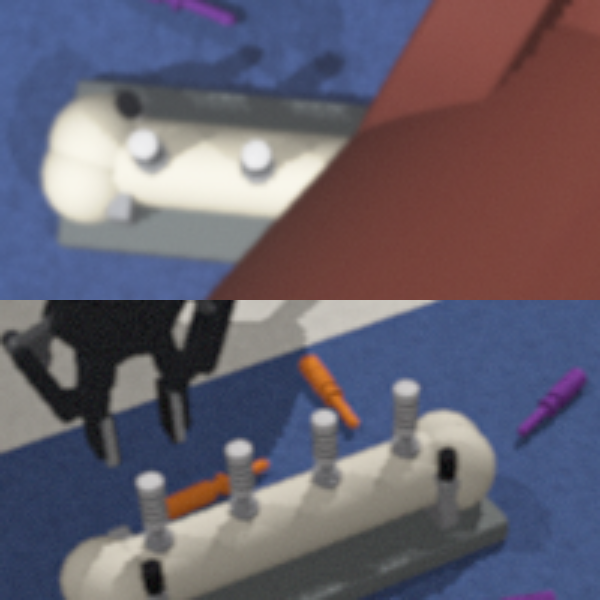

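```bash
python3 -m jog '{"jaw":[0.4,0.4,0.4,0.4,0.4,0.4],"offset":[[-0.03,0,0.25],[-0.03,0,0.5],[-0.03,0,0.75],[-0.03,0,1.0],[-0.03,0,1.07],[-0.03,0,1.07]],"turn":[0,0,0,0,0,0]}' 20; python3 -c "
from h import *;st();print(go([.504,-.1137,.086]))"
```

```text
time: 3.3
ee_pos: [0.503, -0.1137, 0.0853]
eef_rot: [180.0, 0.0, -90.0]
force: [-1.2, -0.8, 0.1]
gripper_width: 0.399
3.3 [ 0.503  -0.1137  0.0853] [179.98   0.01 -89.99] [-1.17 -0.76  0.07] 0.399
(array([-0.   , -0.017, -0.012]), 'turn', np.float64(0.002))
```

```bash
python3 -m jog '{"jaw":[0.3,0.25,0.22,0.2],"offset":[[0,0,0],[0,0,0],[0,0,0],[0,0,0]],"turn":[0,0,0,0]}' 20;  python3 -m jog '{"jaw":[0.15,0.15,0.15,0.15],"offset":[[0,0,0],[0,0,0],[0,0,0],[0,0,0]],"turn":[0,0,0,0]}' 20
```

```text
time: 3.8
ee_pos: [0.5031, -0.1139, 0.0856]
eef_rot: [-180.0, -0.0, -90.0]
force: [-0.6, 1.1, 0.0]
gripper_width: 0.202
time: 4.3
ee_pos: [0.5032, -0.1139, 0.0856]
eef_rot: [-180.0, -0.0, -90.0]
force: [-0.3, -0.2, 2.3]
gripper_width: 0.178
```

Gripped, no side force. Wiggle ±2.5 mm along the jaws (world y).

```bash
python3 -m jog '{"jaw":[0.15,0.15,0.15,0.15],"offset":[[0.02,0,0],[0.042,0,0],[0.042,0,0],[0.042,0,0]],"turn":[0,0,0,0]}' 20;  python3 -m jog '{"jaw":[0.15,0.15,0.15,0.15,0.15,0.15],"offset":[[-0.03,0,0],[-0.06,0,0],[-0.084,0,0],[-0.084,0,0],[-0.084,0,0],[-0.084,0,0]],"turn":[0,0,0,0,0,0]}' 20
```

```text
time: 4.8
ee_pos: [0.5032, -0.1161, 0.0856]
eef_rot: [-180.0, 0.0, -90.0]
force: [-0.2, 4.9, 4.9]
gripper_width: 0.18
time: 5.55
ee_pos: [0.5032, -0.112, 0.0856]
eef_rot: [-180.0, -0.1, -90.0]
force: [-0.4, -4.9, 3.1]
gripper_width: 0.176
```

```bash
python3 -m jog '{"jaw":[0.15,0.25,0.4,0.4,0.4,0.4,0.4,0.4],"offset":[[0.042,0,0],[0.042,0,0],[0.042,0,0],[0.042,0,-0.4],[0.042,0,-0.85],[0.042,0,-1.0],[-0.45,0,-1.0],[-0.96,0,-1.0]],"turn":[0,0,0,0,0,0,0,0]}' 20; python3 -c "
from h import *;st();print(go([.504,-.0539,.0856]))"
```

```text
time: 6.55
ee_pos: [0.5027, -0.053, 0.1446]
eef_rot: [179.9, 0.0, -90.0]
force: [0.3, 0.7, -0.8]
gripper_width: 0.4
6.55 [ 0.5027 -0.053   0.1446] [179.95   0.03 -90.04] [ 0.31  0.68 -0.83] 0.4
(array([ 0.016, -0.022,  0.984]), 'turn', np.float64(-0.007))
```

```bash
python3 -m jog '{"jaw":[0.4,0.4,0.4,0.4,0.4,0.3,0.25,0.2],"offset":[[0,-0.01,0],[0,-0.01,0.3],[0,-0.01,0.6],[0,-0.01,0.9],[0,-0.01,1.0],[0,-0.01,1.0],[0,-0.01,1.0],[0,-0.01,1.0]],"turn":[0,0,0,0,0,0,0,0]}' 20;  python3 -m jog '{"jaw":[0.15,0.15,0.15,0.15],"offset":[[0,0,0],[0,0,0],[0,0,0],[0,0,0]],"turn":[0,0,0,0]}' 20;  python3 -m jog '{"jaw":[0.15,0.15,0.15,0.15],"offset":[[0.02,0,0],[0.042,0,0],[0.042,0,0],[0.042,0,0]],"turn":[0,0,0,0]}' 20;  python3 -m jog '{"jaw":[0.15,0.15,0.15,0.15,0.15,0.15],"offset":[[-0.03,0,0],[-0.06,0,0],[-0.084,0,0],[-0.084,0,0],[-0.084,0,0],[-0.084,0,0]],"turn":[0,0,0,0,0,0]}' 20
```

```text
time: 7.55
ee_pos: [0.5041, -0.0539, 0.0862]
eef_rot: [-179.9, -0.0, -90.0]
force: [0.3, -0.4, 0.2]
gripper_width: 0.197
time: 8.05
ee_pos: [0.5041, -0.0539, 0.0861]
eef_rot: [-179.9, -0.0, -90.0]
force: [-0.3, -1.3, 5.7]
gripper_width: 0.178
time: 8.55
ee_pos: [0.5041, -0.0556, 0.0861]
eef_rot: [-179.9, 0.1, -90.0]
force: [-0.2, 3.8, 6.6]
gripper_width: 0.184
time: 9.3
ee_pos: [0.5042, -0.0521, 0.0861]
eef_rot: [-179.9, -0.1, -90.0]
force: [-0.2, -3.8, 4.6]
gripper_width: 0.18
```

```bash
python3 -m jog '{"jaw":[0.15,0.25,0.4,0.4,0.4,0.4,0.4,0.4],"offset":[[0.042,0,0],[0.042,0,0],[0.042,0,0],[0.042,0,-0.4],[0.042,0,-0.85],[0.042,0,-1.0],[-0.45,0,-1.0],[-0.955,0,-1.0]],"turn":[0,0,0,0,0,0,0,0]}' 20; python3 -m jog '{"jaw":[0.4,0.4,0.4,0.4,0.4,0.3,0.25,0.2],"offset":[[0,0,0],[0,0,0.3],[0,0,0.6],[0,0,0.9],[0,0,1.0],[0,0,1.0],[0,0,1.0],[0,0,1.0]],"turn":[0,0,0,0,0,0,0,0]}' 20;  python3 -m jog '{"jaw":[0.15,0.15,0.15,0.15],"offset":[[0,0,0],[0,0,0],[0,0,0],[0,0,0]],"turn":[0,0,0,0]}' 20;  python3 -m jog '{"jaw":[0.15,0.15,0.15,0.15],"offset":[[0.02,0,0],[0.042,0,0],[0.042,0,0],[0.042,0,0]],"turn":[0,0,0,0]}' 20;  python3 -m jog '{"jaw":[0.15,0.15,0.15,0.15,0.15,0.15],"offset":[[-0.03,0,0],[-0.06,0,0],[-0.084,0,0],[-0.084,0,0],[-0.084,0,0],[-0.084,0,0]],"turn":[0,0,0,0,0,0]}' 20
```

```text
time: 10.3
ee_pos: [0.5033, 0.0068, 0.1446]
eef_rot: [179.9, 0.0, -90.0]
force: [0.5, 0.6, 1.1]
gripper_width: 0.399
time: 11.3
ee_pos: [0.5041, 0.006, 0.0862]
eef_rot: [-179.9, -0.0, -90.0]
force: [-0.1, 0.3, 0.1]
gripper_width: 0.198
time: 11.8
ee_pos: [0.5041, 0.006, 0.0861]
eef_rot: [-179.9, -0.0, -90.0]
force: [0.2, 0.1, 5.4]
gripper_width: 0.18
time: 12.3
ee_pos: [0.5041, 0.0042, 0.0861]
eef_rot: [-179.9, 0.1, -90.0]
force: [-0.4, 2.9, 6.4]
gripper_width: 0.182
time: 13.05
ee_pos: [0.5042, 0.0078, 0.0861]
eef_rot: [-179.9, -0.1, -90.0]
force: [-0.8, -5.0, 5.9]
gripper_width: 0.179
```

Firm (about 2.2 N/mm). On to the fourth.

```bash
python3 -m jog '{"jaw":[0.15,0.25,0.4,0.4,0.4,0.4,0.4,0.4],"offset":[[0.042,0,0],[0.042,0,0],[0.042,0,0],[0.042,0,-0.4],[0.042,0,-0.85],[0.042,0,-1.0],[-0.45,0,-1.0],[-0.955,0,-1.0]],"turn":[0,0,0,0,0,0,0,0]}' 20; python3 -m jog '{"jaw":[0.4,0.4,0.4,0.4,0.4,0.3,0.25,0.2],"offset":[[0,0,0],[0,0,0.3],[0,0,0.6],[0,0,0.9],[0,0,1.0],[0,0,1.0],[0,0,1.0],[0,0,1.0]],"turn":[0,0,0,0,0,0,0,0]}' 20;  python3 -m jog '{"jaw":[0.15,0.15,0.15,0.15],"offset":[[0,0,0],[0,0,0],[0,0,0],[0,0,0]],"turn":[0,0,0,0]}' 20;  python3 -m jog '{"jaw":[0.15,0.15,0.15,0.15],"offset":[[0.02,0,0],[0.042,0,0],[0.042,0,0],[0.042,0,0]],"turn":[0,0,0,0]}' 20;  python3 -m jog '{"jaw":[0.15,0.15,0.15,0.15,0.15,0.15],"offset":[[-0.03,0,0],[-0.06,0,0],[-0.084,0,0],[-0.084,0,0],[-0.084,0,0],[-0.084,0,0]],"turn":[0,0,0,0,0,0]}' 20
```

```text
time: 14.05
ee_pos: [0.5033, 0.0665, 0.1446]
eef_rot: [180.0, 0.0, -90.0]
force: [-0.1, 0.8, 0.2]
gripper_width: 0.4
time: 15.05
ee_pos: [0.5042, 0.0659, 0.0862]
eef_rot: [-179.9, -0.0, -90.0]
force: [0.5, -0.3, -0.1]
gripper_width: 0.198
time: 15.55
ee_pos: [0.5042, 0.0659, 0.0861]
eef_rot: [-179.9, -0.0, -90.0]
force: [0.3, 0.7, 5.5]
gripper_width: 0.179
time: 16.05
ee_pos: [0.5041, 0.0633, 0.0861]
eef_rot: [-179.9, -0.0, -90.0]
force: [-0.2, -0.3, 4.8]
gripper_width: 0.182
time: 16.8
ee_pos: [0.5041, 0.0684, 0.0861]
eef_rot: [-179.9, -0.0, -90.0]
force: [0.2, 0.3, 6.0]
gripper_width: 0.18
```

```bash
python3 -m jog '{"jaw":[0.1,0.1,0.1,0.1,0.1,0.1],"offset":[[-0.025,0,0],[-0.025,0,0],[-0.025,0,0],[-0.01,0,0],[0.02,0,0],[0.042,0,0]],"turn":[0,0,0,0,0,0]}' 50; python3 -m jog '{"jaw":[0.1,0.1,0.1,0.1,0.1,0.1],"offset":[[0,0,-0.1],[0,0,-0.3],[0,0,-0.6],[0,0,-1.0],[0,0,-1.35],[0,0,-1.35]],"turn":[0,0,0,0,0,0]}' 50; python3 -c "
from h import *;st();print(go([.535,.327,.167]))
a=robot.get_image('scene')
cv2.imwrite('pics/c4.png',cv2.resize(a[100:260,200:480],None,fx=2.5,fy=2.5)[:,:,::-1])"
```

```text
time: 17.55
ee_pos: [0.5042, 0.0659, 0.0862]
eef_rot: [-179.9, -0.0, -90.0]
force: [0.7, 0.1, 5.7]
gripper_width: 0.171
time: 18.3
ee_pos: [0.5049, 0.0658, 0.169]
eef_rot: [-179.8, -0.0, -90.0]
force: [-0.4, -0.3, 0.2]
gripper_width: 0.173
18.3 [0.5049 0.0658 0.169 ] [-179.78   -0.03  -89.99] [-0.38 -0.34  0.2 ] 0.173
(array([-4.353, -0.502,  0.033]), 'turn', np.float64(0.002))
```

View pics/c4.png

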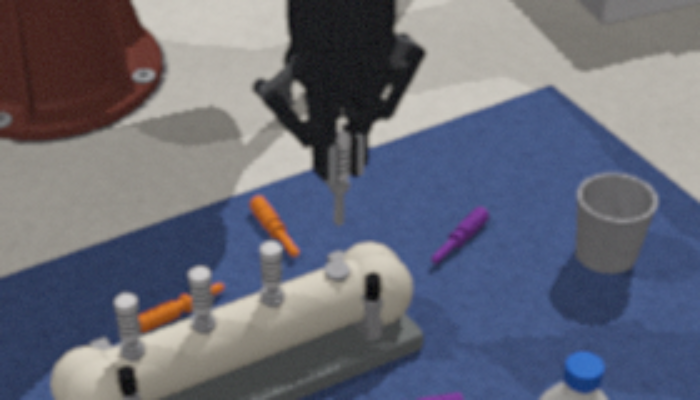

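The picture shows the loose pin out and upright in the jaws (340,180). The three firm pins still stand at (128,325), (202,297) and (271,270), and the pot is at (616,200). Now over the pot.

```bash
python3 -m jog '{"jaw":[0.1,0.1,0.1,0.1,0.1,0.1,0.1,0.1],"offset":[[-0.5,-0.06,0],[-1.3,-0.15,0],[-2.1,-0.25,0],[-2.9,-0.34,0],[-3.6,-0.42,0],[-4.1,-0.48,0],[-4.35,-0.5,0],[-4.35,-0.5,0]],"turn":[0,0,0,0,0,0,0,0]}' 50; python3 -c "
from h import *;st();print(go([.535,.327,.066]))
a=robot.get_image('scene');b=robot.get_image('top')
o=np.hstack([cv2.resize(a[110:220,390:490],None,fx=4,fy=4),cv2.resize(b[200:310,70:170],None,fx=4,fy=4)])
cv2.imwrite('pics/c5.png',o[:,:,::-1])"
```

```text
time: 19.35
ee_pos: [0.5436, 0.1966, 0.1665]
eef_rot: [179.9, 2.8, -84.5]
force: [0.3, 0.8, -1.3]
gripper_width: 0.17
19.35 [0.5436 0.1966 0.1665] [179.87   2.79 -84.53] [ 0.27  0.76 -1.35] 0.17
(array([-2.092, -0.069,  1.779]), 'turn', np.float64(0.912))
```

View pics/c5.png

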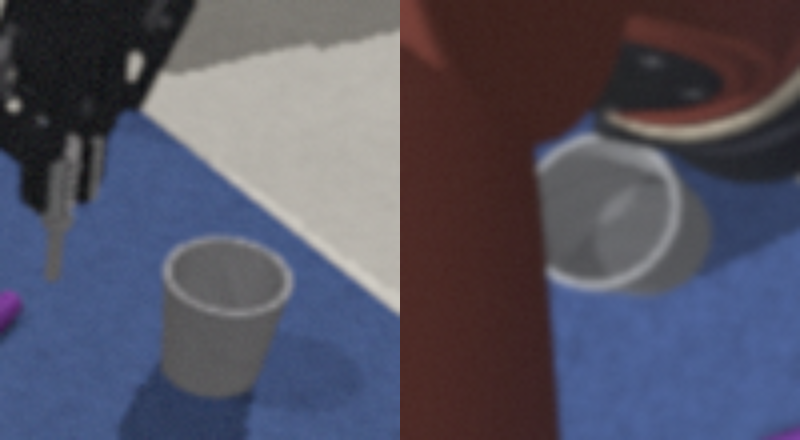

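```bash
python3 -c "
from h import *;st();print(robot.get_state()['qpos'])"
```

```text
19.45 [0.5435 0.1967 0.1665] [179.87   2.79 -84.52] [ 0.51  0.57 -1.  ] 0.172
[  5.4327   1.512   -5.8216  82.7981   2.793  179.942 ]
```

```bash
python3 -m jog '{"jaw":[0.1,0.1,0.1,0.1,0.1,0.1,0.1],"offset":[[0,0,0],[0,0,0],[0,0,0],[0,0,0],[0,0,0],[0,0,0],[0,0,0]],"turn":[-1.3,-2.6,-4,-5.4,-6.7,-7.5,-7.5]}' 50; python3 -c "
from h import *;st();print(robot.get_state()['qpos'],go([.535,.327,.167],-40))"
```

```text
time: 20.32
ee_pos: [0.5432, 0.1967, 0.1666]
eef_rot: [-178.1, 2.1, -39.5]
force: [0.9, -0.5, -1.3]
gripper_width: 0.171
20.32 [0.5432 0.1967 0.1666] [-178.12    2.06  -39.51] [ 0.89 -0.49 -1.29] 0.171
[  5.4361   1.4682  -5.8586  82.8029   2.7904 134.9782] (array([-1.487, -1.585,  0.099]), 'turn', np.float64(0.081))
```

```bash
python3 -m jog '{"jaw":[0.1,0.1,0.1,0.1,0.1],"offset":[[-0.4,-0.4,0.03],[-0.9,-0.95,0.06],[-1.3,-1.4,0.09],[-1.49,-1.585,0.1],[-1.49,-1.585,0.1]],"turn":[0,0,0,0,0]}' 50; python3 -c "
from h import *;st();print(robot.get_state()['qpos'],go([.535,.327,.066],-40))
a=robot.get_image('scene');b=robot.get_image('top')
o=np.hstack([cv2.resize(a[110:220,390:490],None,fx=4,fy=4),cv2.resize(b[200:310,70:170],None,fx=4,fy=4)])
cv2.imwrite('pics/c6.png',o[:,:,::-1])"
```

```text
time: 20.95
ee_pos: [0.5345, 0.3277, 0.1667]
eef_rot: [-178.1, 2.1, -39.4]
force: [0.3, -0.6, -0.6]
gripper_width: 0.174
20.95 [0.5345 0.3277 0.1667] [-178.14    2.07  -39.45] [ 0.33 -0.57 -0.58] 0.174
[ 18.2196   9.3131   2.4515  82.6731   2.7454 147.7118] (array([0.075, 0.057, 1.676]), 'turn', np.float64(0.092))
```

View pics/c6.png

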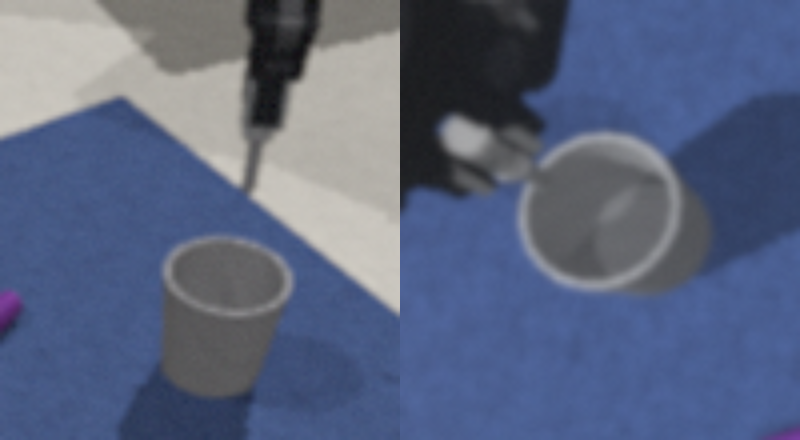

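```bash
python3 -c "
from h import *
print(back('scene',[(451.75,157.5)],.118),back('top',[(107,245.75)],.118))
print(back('top',[(119.8,252.7)],.065),back('scene',[(446.8,179)],.065))
print(proj('scene',[.535,.327,.118]),proj('top',[.535,.327,.118]))"
```

```text
[[0.5353 0.3303 0.118 ]] [[0.5334 0.3279 0.118 ]]
[[0.5325 0.3271 0.065 ]] [[0.538  0.3258 0.065 ]]
[[450.3988 157.8876]] [[107.7429 244.7954]]
```

```bash
python3 -m jog '{"jaw":[0.1,0.1,0.1,0.1,0.1,0.1,0.1],"offset":[[0.02,0.01,0.3],[0.04,0.03,0.7],[0.05,0.04,1.1],[0.06,0.05,1.4],[0.07,0.055,1.6],[0.075,0.057,1.67],[0.075,0.057,1.67]],"turn":[0,0,0,0,0,0,0]}' 50; python3 -m jog '{"jaw":[0.2,0.3,0.45,0.45,0.45,0.45],"offset":[[0,0,0],[0,0,0],[0,0,0],[0,0,0],[0,0,0],[0,0,-0.2]],"turn":[0,0,0,0,0,0]}' 50;  python3 -m jog '{"jaw":[0.45,0.45,0.45,0.45,0.45,0.45,0.45,0.45],"offset":[[0,0,-0.2],[0,0,-0.5],[0,0,-0.9],[0,0,-1.4],[0,-0.3,-1.8],[0,-1,-1.8],[0,0,-1.8],[0,0,-1.8]],"turn":[0,0,0,0,0,0,0,0]}' 50; python3 -c "
from h import *;st()
a=robot.get_image('scene');b=robot.get_image('top')
o=np.hstack([cv2.resize(a[110:260,230:490],None,fx=2.5,fy=2.5)[:,:],cv2.resize(a[160:220,420:470],None,fx=2.5,fy=2.5)[:0].reshape(0,125,3) if 0 else cv2.resize(b[200:310,70:130],(150,375))])
cv2.imwrite('pics/c7.png',o[:,:,::-1]);cv2.imwrite('pics/full7.png',b[:,:,::-1])"
```

```text
time: 21.92
ee_pos: [0.5356, 0.3266, 0.0668]
eef_rot: [-178.1, 2.1, -39.5]
force: [-0.1, -0.5, -0.6]
gripper_width: 0.169
time: 22.68
ee_pos: [0.5347, 0.3258, 0.0779]
eef_rot: [-178.2, 2.1, -39.5]
force: [-0.7, -0.2, 0.4]
gripper_width: 0.452
time: 23.68
ee_pos: [0.5323, 0.3186, 0.1816]
eef_rot: [-178.7, 2.4, -39.5]
force: [-0.9, 0.3, 0.4]
gripper_width: 0.451
23.68 [0.5323 0.3186 0.1816] [-178.66    2.4   -39.52] [-0.85  0.28  0.41] 0.451
```

View pics/c7.png

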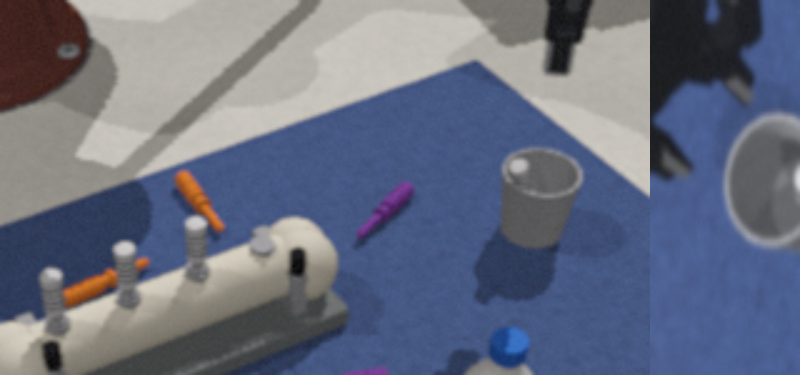

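The pin rests inside the pot, its head at (518,165) leaning on the wall. The three firm pins stand upright and the gripper is clear at z = 0.18. Handing in.

```bash
python3 -c "
from h import *
for q in('bottle','forceps'):
    print(q,[np.round(d['point'],3) for d in robot.look_for('top',q)][:1])
st();robot.hand_in()"
```

```text
bottle [array([0.715, 0.12 , 0.087])]
forceps [array([ 0.73 , -0.084,  0.006])]
23.88 [0.5374 0.3213 0.1891] [-177.9     1.93  -39.45] [ 0.1  -0.04  0.25] 0.45
the job is handed in; nothing more can be done
```

The loose pin was pin4, at y ≈ +0.066 m in the world frame. It is now out of the bone and in the steel pot, and the job is handed in at 23.9 s; no verdict is reported.

- **Finding it:** I gripped each pin at 20 N and wiggled it about 2 mm each way. Pins 1 to 3 pushed back at about 2.2 N/mm (peak 5 N), so they are firm. Pin4 followed the full ±2.5 mm with under 0.5 N of side force. I wiggled it on to about 4 mm before pulling it.
- **Last checks:**
  - The last picture shows the pin in the pot, leaning on the wall, and the three firm pins upright in their sleeves.
  - The gripper is open and clear, at z = 0.19 m.
  - The bottle and forceps were found within about 3 mm of where they started, which is within the detector's error.
- **Disagreements and surprises:**
  - The two cameras differed by about 6 mm in x on the pins and 5 mm on the pot, so I used the average.
  - On the way to the pot, joint 6 reached its limit (179.9 of 180 degrees). I turned the tool back by 45 degrees, which left it tilted about 3 degrees; this did not affect placing the pin.
  - The orange and purple look-alikes fell over near the start, before the arm came near them. I never touched them.

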